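# Pack the last packet of nails and close the carton

## Task

Lay the last small packet of nails flat in the empty half of the open carton, setting it down rather than dropping it. Then close the carton: fold the two short end flaps fully down first, and after them the two long flaps fully down on top. Leave everything else on the bench where it is.

Things in the scene. Friction and masses are not known exactly. Their poses are not given: they have to be found in the camera images.
- carton: Open cardboard shipping carton, too heavy to shift. Outside 134 mm along its x (away from the robot), 220 mm along its y (left), 125 mm high, walls 4 mm. Origin: centre of its underside, on the bench; turned up to 0.25 rad. The lower layer is full; on it, one half (left or right) holds a fixed packet, the other half, the bay, is empty.
- bay: The empty left or right half in the carton: a white card pad, 118 mm (x) by 98 mm (y), 4 mm thick, axes parallel to the carton's. Origin: centre of its underside, 66 mm above the bench; the packet rests 70 mm above the bench, 55 mm below the rim. Free room: 126 mm along x, 113 mm along y, from the end wall to the neighbouring packet (top 110 mm above the bench).
- packet: The last small closed packet of nails, plain cardboard with a paper band, flat on the bench to the right of the carton: 50 mm along its x, 88 mm along its y, 40 mm high, 0.35 to 0.65 kg. Origin: centre of its underside. It is gripped across its 50 mm. It is the smaller of the two loose cardboard boxes on the bench.
- end_left (a joint): Short end flap at the carton's left (+y) end, 128 mm wide. 66 mm from crease to free edge, 4 mm thick. Value in rad: 0 = closed, level; pi/2 = upright; more = leaning outward (starts 1.65 to 2.0). The crease is stiff: the flap stays where it is left (0.03 N m moves it) and stops at 0 and 2.3. Crease: level along the carton's left end (carton y = +110 mm), 127 mm above the bench.
- end_right (a joint): Short end flap at the carton's right (-y) end, 128 mm wide. 66 mm from crease to free edge, 4 mm thick. Value in rad: 0 = closed, level; pi/2 = upright; more = leaning outward (starts 1.65 to 2.0). The crease is stiff: the flap stays where it is left (0.03 N m moves it) and stops at 0 and 2.3. Crease: level along the carton's right end (carton y = -110 mm), 127 mm above the bench.
- side_near (a joint): Long flap on the side next to the robot, 220 mm wide. 66 mm from crease to free edge, 4 mm thick. Value in rad: 0 = closed, level; pi/2 = upright; more = leaning outward (starts 1.65 to 2.0). The crease is stiff: the flap stays where it is left (0.03 N m moves it) and stops at 0 and 2.3. Crease: level along the carton's near side (carton x = -67 mm), 132 mm above the bench.
- side_far (a joint): Long flap on the side away from the robot, 220 mm wide. 66 mm from crease to free edge, 4 mm thick. Value in rad: 0 = closed, level; pi/2 = upright; more = leaning outward (starts 1.65 to 2.0). The crease is stiff: the flap stays where it is left (0.03 N m moves it) and stops at 0 and 2.3. Crease: level along the carton's far side (carton x = +67 mm), 132 mm above the bench.
- end_left_edge (a point): Middle of the free edge of the flap end_left (moves with it).
- end_right_edge (a point): Middle of the free edge of the flap end_right (moves with it).
- side_near_edge (a point): Middle of the free edge of the flap side_near (moves with it).
- side_far_edge (a point): Middle of the free edge of the flap side_far (moves with it).
- big_box: Bystander: bigger closed cardboard box, 100 x 130 x 70 mm. Origin: centre of its underside.
- tape_roll: Bystander: roll of clear tape lying flat, 90 mm across, 48 mm high. Origin: centre of its underside.
- tin: Bystander: steel tin, 74 mm across, 110 mm high. Origin: centre of its underside.
- hammer: Bystander: hammer lying on the bench, along its x axis. Origin: at its underside.
- screwdriver: Bystander: screwdriver lying on the bench, along its x axis. Origin: at its underside.
- spatula: Bystander: flat filling spatula lying on the bench, along its x axis. Origin: at its underside.
- jar: Bystander: glass jar with a steel cap, 68 mm across, 85 mm high. Origin: centre of its underside.
Things that resemble listed ones, but are neither listed nor needed, are in the scene too. What is shaped like the packet but pink or purple is not meant.

How it is judged:
By the outcome, as a careful person would: the job done as asked, in the order asked, and still so for the second after the job is handed in, with the robot touching nothing.
It also fails if it takes over 72 s, if anything falls off the work surface, if the arm or the gripper's body presses on something with over 40 N, if the wrist force passes 120 N, or if a joint passes its speed limit or range.

## Robot

A 6-joint arm with a two-finger parallel gripper is mounted at the origin on the work surface. World frame = base frame: x ahead of the robot, y to its left, z up, the work surface at z = 0. Lengths are in m, angles in rad, forces in N, time in s.
With the tool pointing down it reaches from about 0.35 to 0.85 m from the base axis. Payload 8.1 kg.
Tool frame: the origin (TCP) lies on the centre line of the jaws, within the pads' length; the fingertips stand 17 mm ahead of it and the grasp point (between the pads) lies 2 mm behind it; z points along the fingers, y is the line along which they close (so a half turn about z gives the same grasp; the last joint's range is limited). The gripper opens to 93 mm and grips with 3 to 60 N. Pads are 15 mm wide; open, the fingers measure 128 mm over their backs; the gripper's body (75 mm by 188 mm) begins 65 mm behind the grasp point.
Start: joints at [1.175, 0.13, 1.488, -0, 1.523, -0.085], TCP at [0.183, 0.571, 0.236] pointing down, gripper open.
Joint ranges: [-2.96, 2.96], [-0.89, 2.26], [0.02, 2.5], [-1.34, 4.48], [0, 2.73], [-2.66, 2.66]. Speed limits (rad/s): [2.39, 2.39, 2.79, 3.14, 3.14, 3.14].

## Interface

Orientations are given as a rotation vector (axis times angle).
In Python, from plant import robot, optics, close_job, models gives the robot as it stands.
- The arm moves only by the shell command python3 -m inch 'ROWS' [OPENING] [FORCE]. ROWS is a JSON object of lists of equal length, an entry for each row: "travel": the shift along the tool's x, y, z in m, a list of three; "spin": the turn about the tool's z in rad. In form: {"travel": [[x, y, z], ...], "spin": [spin, ...]}. A call has 1 to 10 rows; each row is the pose to reach, as a shift and turn from the pose commanded when the call began, along the tool's axes at that moment; what a row does not reach only later rows make up. A row lasts 1/12 s, in which the tool goes at most 41.7 mm and 7.16 degrees, less where a joint would pass 70% of its speed; a pose out of reach is approached as far as the arm can. A call with a gripper value outside its range is refused whole. OPENING is the closure, from 0 (fully open) to 1 (shut), set as the call begins (- or left out, the last holds). The fingers move at their own pace and stop on an object; FORCE is the grip in N (left out, the last holds). Time passes only in rows, so rows that repeat a pose let the fingers close. It gives the time, the measured TCP pose, the force, the opening and the grip force at its end, in the units of the state.
- robot.read_state(): the state, without advancing time (a new reading comes with each control period).
- optics.read_camera(name): name is "side" or "top"; returns (picture, depth): 420x560x3 uint8, red, green, blue; 420x560 float32, m along the optical axis (not along the pixel's ray), 0 where there is no reading.
- optics.camera_info(name): a dict with "camera_matrix" (3x3 intrinsics, pixels), "dist" ([k1, k2, p1, p2, k3] as OpenCV has them; the pictures are not rectified), "view" (4x4, takes a point from world to camera coordinates). Camera axes: x right, y down, z forward; pixel columns grow to the right and rows downward; lengths in m; the calibration is good to about 2 mm. A picture is of the moment at which its call begins. camera_info takes no time and is no camera call.
- close_job(): hands the job in; it is judged then, once.
Trained networks look in the newest picture that a camera, given by its name, has taken for a name from the list of things; names that differ only in an ending like _2 or _b are one class to them, and where a whole thing is asked for, a point or a joint stands for the part that bears it (a point fixed in the world has none). Each returns a list of dicts, best first, with "p" (0 to 1); they miss things now and then, are a little off and sometimes report something else, mostly with a low value. They report only what shows in the picture. A call takes as long as a camera call. They do not tell look-alikes from the thing itself.
- models.look_for(camera, name): "centre" ([x, y, z] in m, in world coordinates, good to about 4 mm: the middle of the surface that is visible of it).
- models.masks_of(camera, name): "region" (420x560 bool, what is visible of it).
The state is a dict: "t": time; "q": joint angles; "dq": joint speeds; "joint_torque": joint torques, N m; "tool_pos": TCP position; "orientation": TCP orientation; "force": force on the tool from outside, world axes, zero at the start; "wrist_torque": the same for the moment, N m; "opening": finger opening in m; "gripper_force": force on a finger pad.
Only numpy, scipy, OpenCV 4.12 (cv2) and the standard library are available. Lean on these libraries where they do the work, as an engineer would, in place of code of your own. Each camera call takes 0.05 s, during which the arm holds its last target. There are 200 camera calls.

## Working session

There is one attempt and no reset: what is moved stays moved. The work goes in short steps, Python scripts to look and compute and a shell command to move; the robot and the scene stay as the last step left them, time stands still between calls to the robot, and variables do not carry over. Pictures are saved under pics/ and viewed, at most 10 in all, crops included, and the job is handed in when it is done.

```bash
ls; mkdir -p pics; cat > h.py <<'E'
import numpy as np, cv2
from plant import robot, optics, models
def cloud(n,depth):
    c=optics.camera_info(n);K=np.array(c["camera_matrix"]);D=np.array(c["dist"]);V=np.array(c["view"])
    v,u=np.mgrid[0:420,0:560]
    p=cv2.undistortPoints(np.stack([u,v],-1).reshape(-1,1,2).astype(float),K,D).reshape(420,560,2)
    P=np.dstack([p*depth[...,None],depth])
    W=(P-V[:3,3])@V[:3,:3]
    W[depth==0]=np.nan
    return W
def proj(n,pts):
    c=optics.camera_info(n);V=np.array(c["view"])
    return cv2.projectPoints(np.array(pts,float).reshape(-1,3),cv2.Rodrigues(V[:3,:3])[0],V[:3,3],np.array(c["camera_matrix"]),np.array(c["dist"]))[0].reshape(-1,2)
E
python3 - <<'E'
from h import *
for n in("top","side"):
    im,d=optics.read_camera(n); cv2.imwrite(f"pics/{n}0.png",im[...,::-1]); W=cloud(n,d); np.save(f"{n}0.npy",W)
    for k in("packet","bay","carton","end_left_edge","end_right_edge","side_near_edge","side_far_edge"):
        print(n,k,[(np.round(r["centre"],3).tolist(),round(r["p"],2),np.round(proj(n,r["centre"])[0]).tolist()) for r in models.look_for(n,k)][:4])
print({k:np.round(v,3).tolist() for k,v in robot.read_state().items()})
E
```

```text
pics
top packet [([0.401, -0.346, 0.041], 0.9, [374.0, 260.0]), ([0.558, -0.139, 0.041], 0.9, [304.0, 209.0]), ([0.523, -0.296, 0.041], 0.84, [355.0, 220.0])]
top bay [([0.571, 0.19, 0.071], 0.89, [194.0, 205.0]), ([0.564, 0.016, 0.176], 0.33, [251.0, 200.0])]
top carton [([0.629, 0.15, 0.15], 0.58, [204.0, 180.0])]
top end_left_edge [([0.572, 0.242, 0.166], 0.66, [170.0, 199.0]), ([0.646, 0.409, 0.108], 0.51, [118.0, 179.0]), ([0.404, 0.444, 0.025], 0.16, [113.0, 263.0])]
top end_right_edge [([0.569, 0.012, 0.173], 0.63, [253.0, 198.0])]
top side_near_edge [([0.496, 0.132, 0.176], 0.97, [209.0, 225.0])]
top side_far_edge [([0.644, 0.131, 0.166], 0.95, [210.0, 173.0])]
side packet [([0.398, -0.351, 0.04], 0.93, [274.0, 346.0]), ([0.545, -0.148, 0.039], 0.92, [283.0, 257.0]), ([0.522, -0.307, 0.041], 0.87, [308.0, 307.0])]
side bay [([0.579, 0.194, 0.072], 0.7, [235.0, 168.0])]
side carton [([0.391, -0.509, 0.087], 0.74, [309.0, 400.0]), ([0.577, 0.113, 0.12], 0.55, [246.0, 173.0]), ([0.391, 0.435, 0.017], 0.43, [155.0, 157.0])]
side end_left_edge []
side end_right_edge [([0.562, 0.019, 0.164], 0.81, [257.0, 184.0]), ([0.666, -0.457, 0.003], 0.41, [389.0, 334.0])]
side side_near_edge [([0.483, 0.092, 0.195], 0.62, [217.0, 170.0])]
side side_far_edge [([0.641, 0.131, 0.17], 0.93, [262.0, 148.0])]
{'t': 0.8, 'q': [1.175, 0.13, 1.488, 0.0, 1.523, -0.085], 'dq': [0.0, -0.001, -0.001, 0.001, -0.001, -0.001], 'joint_torque': [-0.001, -55.972, -49.202, 0.077, 0.023, -0.0], 'tool_pos': [0.183, 0.571, 0.236], 'orientation': [-0.486, -3.104, -0.0], 'force': [-0.015, 0.547, -1.072], 'wrist_torque': [-0.035, -0.012, -0.015], 'gripper_force': 0.0, 'opening': 0.093}
```

View pics/top0.png

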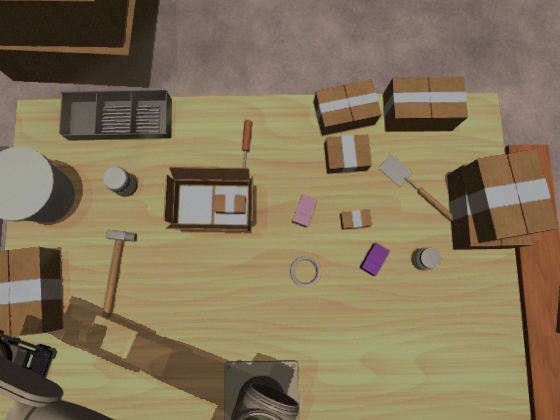

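```bash
python3 - <<'E'
import cv2
im=cv2.imread("pics/top0.png")[180:300,250:450]
cv2.imwrite("pics/crop.png",cv2.resize(im,None,fx=4,fy=4,interpolation=cv2.INTER_CUBIC))
E
```

```text
(no output)
```

View pics/crop.png

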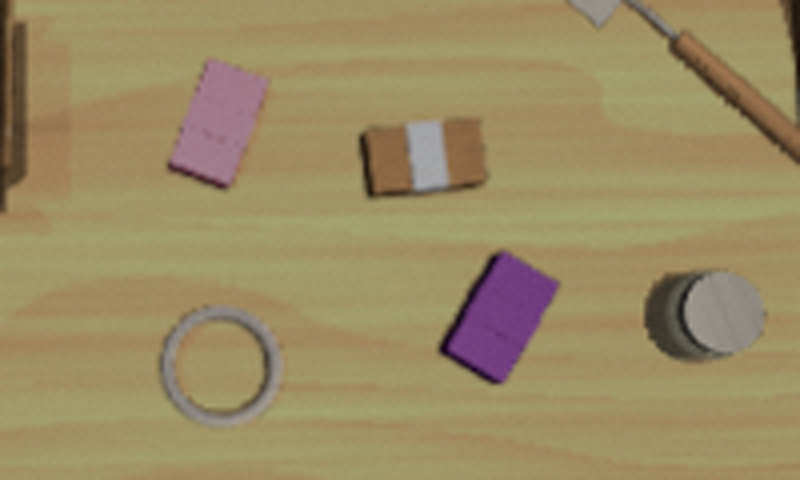

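The top view shows three packet-shaped things: pink at (304,209), purple at (374,260) and brown with a white paper band at (356,219). Only the brown one is plain cardboard with a band, and it is smaller than the other loose cardboard box at (348,152), so it is the packet; the enlarged crop confirms this. The carton is at (210,203), with its bay in the left half (white pad at 195,205).

Next I measure the poses.

```bash
python3 - <<'E'
from h import *
for n in("top","side"):
    W=np.load(f"{n}0.npy"); 
    def rect(lbl,lo,hi):
        m=np.all((W>lo)&(W<hi),-1); p=W[m]
        if len(p)<5: print(n,lbl,len(p));return
        r=cv2.minAreaRect((p[:,:2]*1000).astype(np.float32)); print(n,lbl,len(p),np.round(r[0],1),np.round(r[1],1),round(r[2],1),np.round(np.median(p,0),4))
    rect("packet top",[.46,-.37,.033],[.59,-.23,.05])
    rect("packet bandtop",[.46,-.37,.01],[.59,-.23,.05])
    rect("rim+flaps",[.42,-.02,.112],[.72,.29,.21])
    rect("rim",[.45,-.02,.117],[.7,.28,.134])
    rect("pad",[.47,0.0,.062],[.67,.26,.08])
    rect("neigh",[.47,0.0,.1],[.67,.26,.114])
    for k in("packet","bay","side_far_edge","side_near_edge","end_left_edge","end_right_edge"):
        for x in models.masks_of(n,k)[:3]:
            p=W[x["region"]];p=p[~np.isnan(p[:,0])]; c=p.mean(0)
            q=p[np.abs(p[:,2]-np.median(p[:,2]))<.006] if k in("packet","bay") else p
            r=cv2.minAreaRect((q[:,:2]*1000).astype(np.float32))
            nrm=np.linalg.svd(p-c)[2][2]
            print(n,k,round(x["p"],2),len(q),np.round(r[0],1),np.round(r[1],1),round(r[2],1),"c",np.round(c,3),"nrm",np.round(nrm,2),"z",np.round(np.percentile(p[:,2],[2,98]),3))
    # other objects' heights around the path
E
```

```text
top packet top 461 [ 527.9 -298.1] [51.2 86.2] 4.5 [ 0.5277 -0.2972  0.0405]
top packet bandtop 506 [ 528.6 -306.3] [ 51.3 102.8] 4.5 [ 0.5256 -0.2962  0.0401]
top rim+flaps 2426 [568.7 131.7] [241.2 173.6] 88.2 [0.6144 0.1383 0.162 ]
top rim 345 [571.7 134.2] [219.8 133.9] 88.4 [0.6197 0.175  0.125 ]
top pad 2224 [569.7 134.8] [214.3 130.6] 88.2 [0.5759 0.1576 0.0699]
top neigh 614 [574.3 134.9] [213.6 123.2] 89.0 [0.5733 0.0858 0.1096]
top packet 0.93 442 [ 527.9 -298.1] [51.2 86.2] 4.5 c [ 0.527 -0.296  0.036] nrm [0.08 0.08 0.99] z [0.001 0.046]
top packet 0.8 408 [ 556.9 -141. ] [47.  87.8] 67.3 c [ 0.554 -0.14   0.039] nrm [-0.04  0.05  1.  ] z [0.018 0.046]
top packet 0.69 474 [ 404.5 -349.2] [52.1 88.1] 58.4 c [ 0.405 -0.346  0.036] nrm [0.15 0.19 0.97] z [-0.     0.046]
top bay 0.59 1175 [576.1 187. ] [ 99.4 117.8] 87.6 c [0.575 0.187 0.07 ] nrm [0.   0.01 1.  ] z [0.064 0.076]
top side_far_edge 0.62 892 [669.5 130.1] [218.7  67.9] 88.6 c [0.645 0.13  0.168] nrm [-0.98  0.02  0.21] z [0.135 0.198]
top side_near_edge 0.59 464 [498.2 134.9] [217.8  33.4] 89.5 c [0.493 0.13  0.
[... 888 characters left out ...]
3 -140.1] [53.6 87.8] 68.2 c [ 0.551 -0.146  0.034] nrm [-0.18 -0.42  0.89] z [0.005 0.044]
side packet 0.78 656 [ 526. -298.] [52.6 89. ] 5.5 c [ 0.522 -0.303  0.035] nrm [-0.29 -0.13  0.95] z [0.006 0.043]
side side_far_edge 0.75 734 [650.6 167.6] [318.6  47.5] 78.7 c [0.644 0.134 0.167] nrm [-0.98  0.05  0.19] z [0.135 0.196]
side side_near_edge 0.42 792 [608.9 360.4] [290.5 133.2] 69.7 c [0.573 0.252 0.157] nrm [-0.   -0.69 -0.73] z [0.047 0.193]
side end_left_edge 0.96 714 [572.9 246.7] [ 15.2 128.5] 88.6 c [0.571 0.246 0.161] nrm [ 0.03  1.   -0.09] z [0.129 0.192]
side end_right_edge 0.9 581 [575.5  45.8] [109.9 117.1] 67.5 c [0.562 0.02  0.163] nrm [-0.02 -0.94 -0.35] z [0.128 0.193]
```

View pics/side0.png

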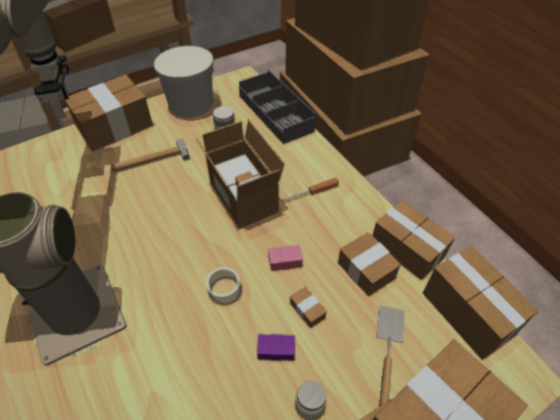

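The side view agrees with the top view: carton at (243,180), packet at (308,306), pink at (286,257) and purple at (276,347).

The gripper body would foul an upright flap. I'll turn the packet 90° so the jaws lie along the carton's y, and first lean the left end flap further out to clear the body.

```bash
cat > plan.py <<'E'
# plan.py [c] x y z yawdeg : travel/spin from present pose; "c" = x,y,yaw in carton frame (yaw = direction of tool y)
import sys; from h import *
C=np.array([.5705,.1345]); A=-.028
s=robot.read_state(); a=s["orientation"]; R=cv2.Rodrigues(np.array(a,float))[0]; p=np.array(s["tool_pos"])
v=sys.argv[1:]; c=v[0]=="c"
x,y,z,w=map(float,v[1:] if c else v); w=np.radians(w)
if c: x,y=C+np.array([[np.cos(A),-np.sin(A)],[np.sin(A),np.cos(A)]])@[x,y]; w+=A
psi=np.arctan2(R[1,1],R[0,1]); q1=np.arctan2(y,x)
print("t",round(s["t"],2),"psi",round(np.degrees(psi),2),"target",np.round([x,y,z],4),"travel",np.round(R.T@(np.array([x,y,z])-p),4).tolist(),"spin",round(-(w-psi),3),"alt",round(-(w-psi-np.pi),3),round(-(w-psi+np.pi),3),"q6 now",round(s["q"][5],2), "F",np.round(s["force"],1))
E
python3 plan.py c 0 .085 .26 0
```

```text
t 1.4 psi 72.19 target [0.5729 0.2195 0.26  ] travel [-0.4783, -0.2159, -0.0244] spin 1.288 alt 4.43 -1.854 q6 now -0.09 F [ 1.   0.6 -0.1]
```

```bash
python3 -m inch '{"travel":[[-0.03,-0.013,-0.024],[-0.478,-0.216,-0.024],[-0.478,-0.216,-0.024],[-0.478,-0.216,-0.024],[-0.478,-0.216,-0.024],[-0.478,-0.216,-0.024],[-0.478,-0.216,-0.024],[-0.478,-0.216,-0.024],[-0.478,-0.216,-0.024],[-0.478,-0.216,-0.024]],"spin":[0.12,1.288,1.288,1.288,1.288,1.288,1.288,1.288,1.288,1.288]}' 0.6 20; python3 plan.py c 0 .085 .26 0
```

```text
t: 2.23
tool_pos: [0.4872, 0.2962, 0.2599]
orientation: [2.212, 2.231, 0.001]
force: [-0.1, 0.6, -0.5]
opening: 0.0378
gripper_force: 0.0
t 2.23 psi 0.51 target [0.5729 0.2195 0.26  ] travel [-0.0775, 0.085, -0.0001] spin 0.037 alt 3.178 -3.105 q6 now 0.45 F [-0.1  0.6 -0.5]
```

```bash
python3 -m inch '{"travel":[[-0.077,0.085,0],[-0.077,0.085,0],[-0.077,0.085,0],[-0.077,0.085,0],[-0.077,0.085,0.04],[-0.077,0.085,0.08],[-0.077,0.085,0.088],[-0.077,0.085,0.088]],"spin":[0.037,0.037,0.037,0.037,0.037,0.037,0.037,0.037]}'; python3 plan.py c 0 .122 .172 0
```

```text
t: 2.9
tool_pos: [0.5692, 0.2215, 0.1674]
orientation: [-2.243, -2.194, 0.011]
force: [-0.6, -0.3, 0.4]
opening: 0.0371
gripper_force: 0.0
t 2.9 psi -1.26 target [0.5739 0.2565 0.172 ] travel [0.0351, 0.004, -0.0047] spin 0.006 alt 3.148 -3.135 q6 now 0.31 F [-0.6 -0.3  0.4]
```

```bash
python3 -m inch '{"travel":[[0.012,0,0],[0.024,0,0],[0.032,0,0],[0.038,0,0],[0.038,0,0]],"spin":[0,0,0,0,0]}'; python3 - <<'E'
from h import *
s=robot.read_state();print(np.round(s["tool_pos"],4),np.round(s["force"],1))
im,d=optics.read_camera("side");W=cloud("side",d)
m=np.all((W>[.5,.24,.13])&(W<[.64,.32,.21]),-1)
p=W[m]
for z in np.arange(.13,.21,.01):
    q=p[abs(p[:,2]-z)<.005]; print(round(z,3),len(q),np.round(np.percentile(q[:,1],[5,50,95]),3) if len(q) else "")
cv2.imwrite("pics/s1.png",cv2.resize(im[100:280,120:360,::-1],None,fx=3,fy=3))
E
```

```text
t: 3.32
tool_pos: [0.5741, 0.2617, 0.1741]
orientation: [2.242, 2.197, 0.004]
force: [0.3, -1.9, 4.5]
opening: 0.0368
gripper_force: 2.4
[0.5741 0.2617 0.1741] [ 0.3 -1.9  4.5]
0.13 82 [0.242 0.247 0.255]
0.14 187 [0.247 0.254 0.262]
0.15 159 [0.256 0.263 0.271]
0.16 155 [0.253 0.272 0.281]
0.17 146 [0.251 0.281 0.288]
0.18 61 [0.25  0.261 0.289]
0.19 37 [0.25  0.254 0.266]
0.2 32 [0.25  0.253 0.262]
```

View pics/s1.png

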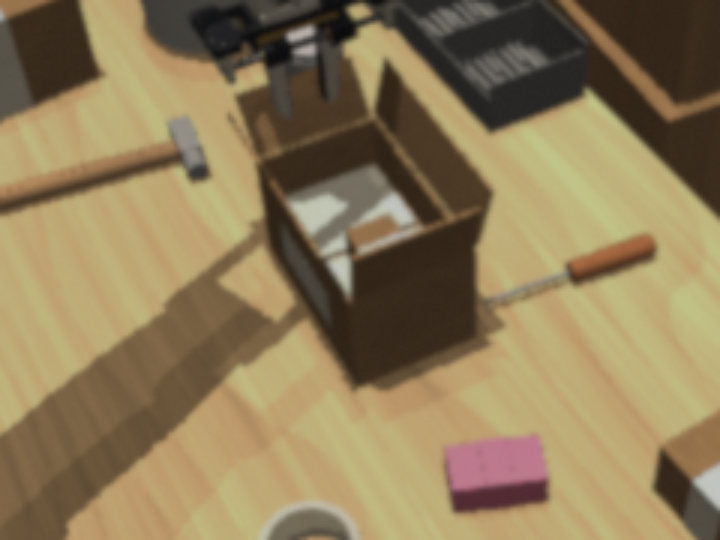

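The crop shows end_left (300,110) pushed out to a lean of about 0.75 rad, which is its stop. Now the packet.

```bash
python3 -m inch '{"travel":[[0,0,-0.04],[0,0,-0.08],[-0.04,0,-0.085],[-0.56,0,-0.085],[-0.56,-0.03,-0.085],[-0.56,-0.03,-0.085],[-0.56,-0.03,-0.085],[-0.56,-0.03,-0.085],[-0.56,-0.03,-0.085],[-0.56,-0.03,-0.085]],"spin":[0,0,0,-0.1,-0.1,-0.1,-0.1,-0.1,-0.1,-0.1]}' 0; python3 plan.py .527 -.298 .1 4.4
```

```text
t: 4.2
tool_pos: [0.55, -0.0719, 0.2578]
orientation: [2.131, 2.306, 0.002]
force: [1.2, 0.8, 0.3]
opening: 0.0926
gripper_force: 0.0
t 4.2 psi 4.51 target [ 0.527 -0.298  0.1  ] travel [-0.2236, -0.041, 0.1577] spin 0.002 alt 3.144 -3.14 q6 now -0.3 F [1.2 0.8 0.3]
```

```bash
python3 -m inch '{"travel":[[-0.04,0,0],[-0.08,-0.01,0.03],[-0.12,-0.03,0.06],[-0.16,-0.04,0.1],[-0.19,-0.04,0.13],[-0.19,-0.04,0.14],[-0.19,-0.04,0.14],[-0.19,-0.04,0.14]],"spin":[0,0,0,0,0,0,0,0]}'; python3 plan.py .527 -.298 .027 4.4
```

```text
t: 4.87
tool_pos: [0.5234, -0.2632, 0.1142]
orientation: [-2.133, -2.301, 0.001]
force: [0.8, 0.1, 1.2]
opening: 0.0927
gripper_force: 0.0
t 4.87 psi 4.34 target [ 0.527 -0.298  0.027] travel [-0.0352, 0.0013, 0.0871] spin -0.001 alt 3.141 -3.143 q6 now -0.63 F [0.8 0.1 1.2]
```

```bash
python3 -m inch '{"travel":[[-0.035,0.001,0],[-0.035,0.001,0.01],[-0.035,0.001,0.045],[-0.035,0.001,0.075],[-0.035,0.001,0.087],[-0.035,0.001,0.087],[-0.035,0.001,0.087]],"spin":[0,0,0,0,0,0,0]}'; python3 plan.py .527 -.298 .027 4.4
```

```text
t: 5.45
tool_pos: [0.5295, -0.2974, 0.0309]
orientation: [2.132, 2.307, 0.0]
force: [-0.1, -0.2, 0.7]
opening: 0.0932
gripper_force: 0.0
t 5.45 psi 4.53 target [ 0.527 -0.298  0.027] travel [-0.0004, -0.0026, 0.0039] spin 0.002 alt 3.144 -3.139 q6 now -0.68 F [-0.1 -0.2  0.7]
```

```bash
python3 -m inch '{"travel":[[0,-0.002,0.003],[0,-0.002,0.003],[0,-0.002,0.003],[0,-0.002,0.003],[0,-0.002,0.003],[0,-0.002,0.003],[0,-0.002,0.003],[0,-0.002,0.003],[0,-0.002,0.003]],"spin":[0,0,0,0,0,0,0,0,0]}' 1 40;  python3 plan.py .527 -.298 .027 4.4
```

```text
t: 6.2
tool_pos: [0.5267, -0.2982, 0.0268]
orientation: [2.133, 2.306, 0.0]
force: [-0.2, 0.3, 2.4]
opening: 0.0497
gripper_force: 40.0
t 6.2 psi 4.47 target [ 0.527 -0.298  0.027] travel [0.0001, 0.0003, -0.0002] spin 0.001 alt 3.143 -3.14 q6 now -0.68 F [-0.2  0.3  2.4]
```

```bash
python3 -m inch '{"travel":[[0,0,-0.03],[0,0,-0.07],[0,0,-0.11],[0,0,-0.15],[0,0,-0.19],[0,0,-0.23],[0.02,0,-0.245],[0.05,0,-0.245],[0.09,0,-0.245],[0.13,0,-0.245]],"spin":[0,0,0,0,0,-0.1,-0.2,-0.3,-0.4,-0.5]}'; python3 plan.py c 0 .041 .272 90
```

```text
t: 7.03
tool_pos: [0.5157, -0.1676, 0.2708]
orientation: [-1.491, -2.764, 0.0]
force: [0.4, 0.7, -5.1]
opening: 0.0496
gripper_force: 40.0
t 7.03 psi 33.29 target [0.5716 0.1755 0.272 ] travel [0.2561, 0.2351, -0.001] spin -0.962 alt 2.18 -4.103 q6 now -0.99 F [ 0.4  0.7 -5.1]
```

```bash
python3 -m inch '{"travel":[[0.024,0.022,0],[0.048,0.044,0],[0.072,0.066,0],[0.096,0.088,0],[0.12,0.11,0],[0.144,0.132,0],[0.168,0.154,0],[0.19,0.174,0],[0.21,0.194,0],[0.225,0.205,0]],"spin":[-0.1,-0.2,-0.3,-0.4,-0.5,-0.6,-0.7,-0.8,-0.9,-0.95]}'; python3 -m inch '{"travel":[[0,0,0],[0,0,0]],"spin":[0,0]}' >/dev/null; python3 plan.py c 0 .041 .272 90
```

```text
t: 7.87
tool_pos: [0.5648, 0.1346, 0.2702]
orientation: [-0.056, -3.139, -0.001]
force: [-0.3, 0.6, -5.7]
opening: 0.0494
gripper_force: 40.0
t 8.03 psi 87.63 target [0.5716 0.1755 0.272 ] travel [-0.0053, 0.0429, -0.0018] spin -0.013 alt 3.128 -3.155 q6 now -1.39 F [ 0.2  0.5 -4.4]
```

```bash
python3 -m inch '{"travel":[[-0.002,0.015,0],[-0.005,0.03,0],[-0.005,0.043,0],[-0.005,0.043,0.03],[-0.005,0.043,0.06],[-0.005,0.043,0.09],[-0.005,0.043,0.1],[-0.005,0.043,0.1],[-0.005,0.043,0.1]],"spin":[-0.013,-0.013,-0.013,-0.013,-0.013,-0.013,-0.013,-0.013,-0.013]}'; python3 plan.py c 0 .041 .1 90
python3 - <<'E'
from h import *
im,d=optics.read_camera("side");W=cloud("side",d)
cv2.imwrite("pics/s2.png",cv2.resize(im[110:260,160:340,::-1],None,fx=4,fy=4,interpolation=cv2.INTER_CUBIC))
E
```

```text
t: 8.78
tool_pos: [0.5721, 0.1749, 0.172]
orientation: [-0.047, -3.141, 0.0]
force: [0.9, 0.8, -2.9]
opening: 0.0492
gripper_force: 40.0
t 8.78 psi 88.28 target [0.5716 0.1755 0.1   ] travel [0.0004, 0.0006, 0.072] spin -0.002 alt 3.14 -3.144 q6 now -1.33 F [ 0.9  0.8 -2.9]
```

View pics/s2.png

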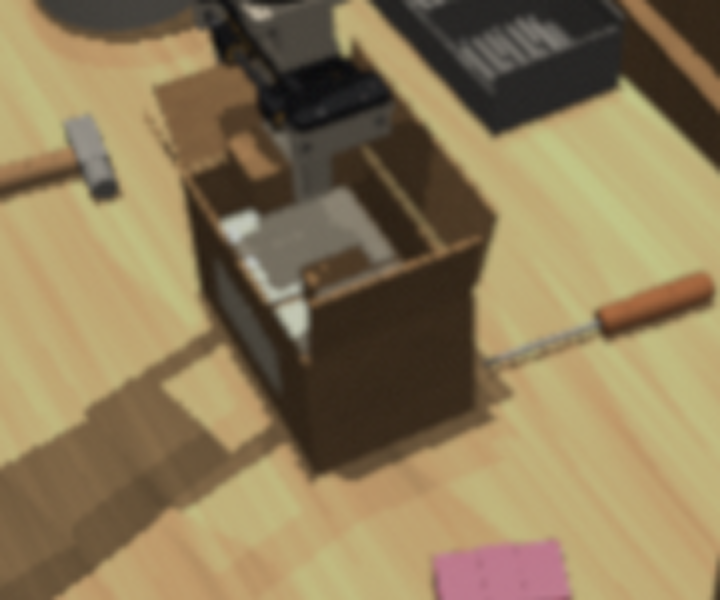

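The crop shows the held packet (255,155) inside the rim with the flaps clear of the body. Lowering now.

```bash
python3 -m inch '{"travel":[[0,0.001,0.02],[0,0.001,0.04],[0,0.001,0.055],[0,0.001,0.065],[0,0.001,0.068],[0,0.001,0.068],[0,0.001,0.068]],"spin":[0,0,0,0,0,0,0]}'; python3 plan.py c 0 .041 .097 90
```

```text
t: 9.42
tool_pos: [0.5733, 0.1759, 0.1054]
orientation: [0.047, 3.139, 0.001]
force: [0.2, 0.3, -4.0]
opening: 0.0495
gripper_force: 40.0
t 9.42 psi 88.29 target [0.5716 0.1755 0.097 ] travel [0.0016, -0.0005, 0.0084] spin -0.002 alt 3.14 -3.144 q6 now -1.33 F [ 0.2  0.3 -4. ]
```

```bash
python3 -m inch '{"travel":[[0,0,0.002],[0,0,0.004],[0,0,0.005],[0,0,0.006],[0,0,0.006],[0,0,0.006]],"spin":[0,0,0,0,0,0]}'; python3 plan.py c 0 .041 .097 90
```

```text
t: 9.92
tool_pos: [0.5721, 0.1757, 0.0976]
orientation: [-0.047, -3.141, 0.0]
force: [-0.3, -0.6, -4.8]
opening: 0.0501
gripper_force: 40.0
t 9.92 psi 88.29 target [0.5716 0.1755 0.097 ] travel [0.0004, -0.0002, 0.0006] spin -0.002 alt 3.14 -3.143 q6 now -1.33 F [-0.3 -0.6 -4.8]
```

Still carrying the full weight, so down a little more in small steps.

```bash
python3 -m inch '{"travel":[[0,0,0.001],[0,0,0.0015],[0,0,0.0015],[0,0,0.0015]],"spin":[0,0,0,0]}'
```

```text
t: 10.25
tool_pos: [0.5725, 0.1758, 0.0968]
orientation: [0.047, 3.14, 0.0]
force: [-1.6, -1.4, 1.8]
opening: 0.0496
gripper_force: 40.0
```

```bash
python3 -m inch '{"travel":[[0,0,0.0005],[0,0,0.001],[0,0,0.001],[0,0,0.001]],"spin":[0,0,0,0]}'
```

```text
t: 10.58
tool_pos: [0.5725, 0.1758, 0.0968]
orientation: [0.047, 3.14, 0.0]
force: [-7.1, -1.8, 10.8]
opening: 0.0498
gripper_force: 40.0
```

Set down (10.8 N). Release slightly, then rise straight up.

```bash
python3 -m inch '{"travel":[[0,0,0],[0,0,0],[0,0,0],[0,0,0],[0,0,-0.005],[0,0,-0.02],[0,0,-0.05],[0,0,-0.09],[0,0,-0.13],[0,0,-0.16]],"spin":[0,0,0,0,0,0,0,0,0,0]}' 0.39; python3 plan.py c 0 .2 .27 90
```

```text
t: 11.42
tool_pos: [0.5727, 0.1758, 0.2592]
orientation: [0.047, 3.138, 0.001]
force: [1.6, 0.4, 1.3]
opening: 0.0567
gripper_force: 0.0
t 11.42 psi 88.29 target [0.5761 0.3344 0.27  ] travel [0.0013, 0.1586, -0.0107] spin -0.002 alt 3.14 -3.143 q6 now -1.33 F [1.6 0.4 1.3]
```

```bash
python3 -m inch '{"travel":[[0,0.04,-0.01],[0,0.08,-0.01],[0,0.12,-0.01],[0,0.16,-0.01],[0,0.16,0.02],[0,0.16,0.06],[0,0.16,0.09],[0,0.16,0.09]],"spin":[0,0,0,0,0,0,0,0]}' 1 20; python3 plan.py c 0 .09 .167 90
python3 - <<'E'
from h import *
im,d=optics.read_camera("top");W=cloud("top",d)
cv2.imwrite("pics/t2.png",cv2.resize(im[140:270,130:290,::-1],None,fx=4,fy=4,interpolation=cv2.INTER_CUBIC))
m=np.all((W>[.49,.125,.1])&(W<[.65,.23,.116]),-1);p=W[m]
r=cv2.minAreaRect((p[:,:2]*1000).astype(np.float32));print(len(p),r,np.median(p,0))
E
```

```text
t: 12.08
tool_pos: [0.5726, 0.3341, 0.1565]
orientation: [-0.045, -3.13, 0.009]
force: [-1.3, -0.2, -1.6]
opening: 0.008
gripper_force: 0.0
t 12.08 psi 88.34 target [0.573  0.2245 0.167 ] travel [-0.0035, -0.1096, -0.0099] spin -0.001 alt 3.141 -3.143 q6 now -1.09 F [-1.3 -0.2 -1.6]
570 ((582.4780883789062, 179.1176300048828), (100.69830322265625, 108.78961944580078), 87.6230697631836) [0.57387531 0.17292322 0.10983308]
```

View pics/t2.png

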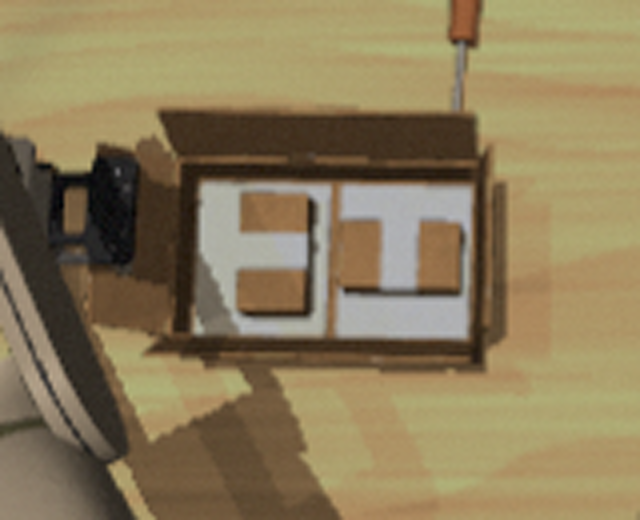

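The crop shows the packet at (275,250), flat in the left bay and square to the carton, with the neighbour at (400,255). Now close end_left from outside.

```bash
python3 -m inch '{"travel":[[0,-0.02,-0.005],[0,-0.04,-0.008],[0,-0.06,-0.01],[0,-0.08,-0.01],[0,-0.1,-0.01],[0,-0.112,-0.01],[0,-0.12,-0.002],[0,-0.125,0.006],[0,-0.125,0.012],[0,-0.125,0.012]],"spin":[0,0,0,0,0,0,0,0,0,0]}'; python3 plan.py c 0 .078 .143 90
```

```text
t: 12.97
tool_pos: [0.5721, 0.2107, 0.151]
orientation: [-0.047, -3.138, 0.001]
force: [-1.6, 0.7, 0.1]
opening: 0.0003
gripper_force: 0.0
t 12.97 psi 88.28 target [0.5727 0.2125 0.143 ] travel [-0.0005, 0.0018, 0.008] spin -0.002 alt 3.14 -3.144 q6 now -1.27 F [-1.6  0.7  0.1]
```

```bash
python3 -m inch '{"travel":[[0,0.0,0.003],[0,0.0,0.005],[0,0,0.006],[0,0,0.007],[0,0,0.008],[0,0,0.008]],"spin":[0,0,0,0,0,0]}'; python3 plan.py c 0 -.2 .21 90
```

```text
t: 13.47
tool_pos: [0.573, 0.2113, 0.1462]
orientation: [-0.046, -3.141, -0.001]
force: [-3.9, -0.2, 6.9]
opening: 0.0003
gripper_force: 3.6
t 13.47 psi 88.33 target [ 0.5649 -0.0654  0.21  ] travel [0.0001, -0.2768, -0.0639] spin -0.001 alt 3.14 -3.143 q6 now -1.27 F [-3.9 -0.2  6.9]
```

end_left is closed: the tip is at 0.129 m with 6.9 N. Go over to the outside of end_right.

```bash
python3 -m inch '{"travel":[[0,0,-0.04],[0,0,-0.08],[0,-0.03,-0.095],[0,-0.07,-0.095],[0,-0.11,-0.095],[0,-0.15,-0.095],[0,-0.19,-0.095],[0,-0.23,-0.095],[0,-0.265,-0.095],[0,-0.28,-0.095]],"spin":[0,0,0,0,0,0,0,0,0,0]}'; python3 plan.py c 0 -.195 .167 90
```

```text
t: 14.3
tool_pos: [0.5645, -0.0733, 0.2403]
orientation: [0.051, 3.141, -0.002]
force: [-0.9, 0.5, 0.4]
opening: 0.0005
gripper_force: 0.0
t 14.3 psi 88.14 target [ 0.565  -0.0604  0.167 ] travel [-0.0001, 0.013, 0.0733] spin -0.004 alt 3.137 -3.146 q6 now -1.76 F [-0.9  0.5  0.4]
```

```bash
python3 -m inch '{"travel":[[0,0,0.01],[0,0,0.04],[0,0,0.073],[0,0,0.073],[0,0,0.073]],"spin":[0,0,0,0,0]}'; python3 plan.py c 0 -.078 .143 90
```

```text
t: 14.72
tool_pos: [0.563, -0.0678, 0.1649]
orientation: [-0.045, -3.136, -0.002]
force: [-0.3, 1.1, -0.1]
opening: 0.0008
gripper_force: 0.0
t 14.72 psi 88.34 target [0.5683 0.0565 0.143 ] travel [-0.0018, 0.1245, 0.022] spin -0.001 alt 3.141 -3.143 q6 now -1.75 F [-0.3  1.1 -0.1]
```

```bash
python3 -m inch '{"travel":[[0,0.02,0],[0,0.04,0],[0,0.06,0],[0,0.08,0],[0,0.1,0],[0,0.112,0],[0,0.12,0.007],[0,0.123,0.014],[0,0.123,0.018],[0,0.123,0.018]],"spin":[0,0,0,0,0,0,0,0,0,0]}'; python3 plan.py c 0 -.078 .143 90
```

```text
t: 15.55
tool_pos: [0.5677, 0.0534, 0.1476]
orientation: [-0.047, -3.139, 0.0]
force: [-0.6, -0.7, -0.7]
opening: 0.0003
gripper_force: 0.0
t 15.55 psi 88.3 target [0.5683 0.0565 0.143 ] travel [-0.0005, 0.0031, 0.0046] spin -0.002 alt 3.14 -3.143 q6 now -1.54 F [-0.6 -0.7 -0.7]
```

```bash
python3 -m inch '{"travel":[[0,0.0,0.001],[0,0.0,0.002],[0,0,0.003],[0,0,0.004],[0,0,0.004],[0,0,0.004]],"spin":[0,0,0,0,0,0]}'; python3 plan.py c -.15 0 .24 90
```

```text
t: 16.05
tool_pos: [0.5686, 0.0531, 0.1462]
orientation: [0.048, 3.141, -0.001]
force: [-5.2, -1.0, 7.8]
opening: 0.0006
gripper_force: 3.8
t 16.05 psi 88.26 target [0.4206 0.1387 0.24  ] travel [0.1505, 0.081, -0.0939] spin -0.002 alt 3.139 -3.144 q6 now -1.54 F [-5.2 -1.   7.8]
```

```bash
python3 -m inch '{"travel":[[0,0,-0.04],[0,0,-0.08],[0.03,0.02,-0.094],[0.06,0.04,-0.094],[0.095,0.06,-0.094],[0.13,0.08,-0.094],[0.14,0.081,-0.094],[0.14,0.081,-0.06],[0.14,0.081,-0.026],[0.14,0.081,-0.026]],"spin":[0,0,0,0,0,0,0,0,0,0]}'; python3 plan.py c -.03 0 .172 90
python3 - <<'E'
from h import *
im,d=optics.read_camera("top");W=cloud("top",d)
for y in(.05,.08,.19,.22):
    m=np.all((W>[.53,y-.02,.05])&(W<[.61,y+.02,.21]),-1);print(y,m.sum(),np.round(np.percentile(W[m][:,2],[5,50,95]),4))
E
```

```text
t: 16.88
tool_pos: [0.4271, 0.1381, 0.1651]
orientation: [-0.046, -3.133, 0.003]
force: [-1.2, -0.6, -0.7]
opening: 0.0002
gripper_force: 0.0
t 16.88 psi 88.3 target [0.5405 0.1353 0.172 ] travel [-0.1134, 0.0006, -0.0079] spin -0.002 alt 3.14 -3.143 q6 now -1.34 F [-1.2 -0.6 -0.7]
0.05 380 [0.1244 0.1291 0.1337]
0.08 342 [0.107  0.1282 0.1327]
0.19 302 [0.1078 0.128  0.1327]
0.22 321 [0.1247 0.1289 0.1335]
```

Both end flaps are level at z≈0.128–0.129. Now side_near.

```bash
python3 -m inch '{"travel":[[-0.02,0,-0.003],[-0.04,0,-0.003],[-0.06,0,-0.003],[-0.08,0,-0.003],[-0.1,0,-0.003],[-0.11,0,0.003],[-0.117,0,0.01],[-0.12,0,0.016],[-0.12,0,0.019],[-0.12,0,0.019]],"spin":[0,0,0,0,0,0,0,0,0,0]}'; python3 plan.py c -.03 0 .147 90
```

```text
t: 17.77
tool_pos: [0.5504, 0.1352, 0.1516]
orientation: [-0.047, -3.14, 0.0]
force: [-0.3, -0.1, 0.0]
opening: 0.0005
gripper_force: 0.0
t 17.77 psi 88.28 target [0.5405 0.1353 0.147 ] travel [0.0099, -0.0001, 0.0046] spin -0.002 alt 3.14 -3.144 q6 now -1.39 F [-0.3 -0.1  0. ]
```

```bash
python3 -m inch '{"travel":[[0,0,0.001],[0,0,0.002],[0,0,0.003],[0,0,0.0035],[0,0,0.0035],[0,0,0.0035]],"spin":[0,0,0,0,0,0]}'; python3 plan.py c .14 0 .24 90
```

```text
t: 18.27
tool_pos: [0.5506, 0.1354, 0.1511]
orientation: [0.046, 3.141, -0.0]
force: [-8.7, -0.6, 13.6]
opening: 0.0001
gripper_force: 7.1
t 18.27 psi 88.31 target [0.7104 0.1306 0.24  ] travel [-0.16, -0.0001, -0.0888] spin -0.001 alt 3.14 -3.143 q6 now -1.39 F [-8.7 -0.6 13.6]
```

```bash
python3 -m inch '{"travel":[[0,0,-0.04],[0,0,-0.08],[-0.03,0,-0.095],[-0.07,0,-0.095],[-0.11,0,-0.095],[-0.15,0,-0.095],[-0.17,0,-0.095],[-0.17,0,-0.06],[-0.17,0,-0.02],[-0.17,0,-0.02]],"spin":[0,0,0,0,0,0,0,0,0,0]}'; python3 plan.py c .02 0 .172 90
```

```text
t: 19.1
tool_pos: [0.7162, 0.1298, 0.1584]
orientation: [-0.047, -3.127, 0.003]
force: [-2.5, -0.3, -3.5]
opening: 0.0006
gripper_force: 0.0
t 19.1 psi 88.29 target [0.5905 0.1339 0.172 ] travel [0.126, 0.0004, -0.0119] spin -0.002 alt 3.14 -3.143 q6 now -1.43 F [-2.5 -0.3 -3.5]
```

```bash
python3 -m inch '{"travel":[[0.02,0,-0.002],[0.04,0,-0.002],[0.06,0,-0.002],[0.08,0,-0.002],[0.1,0,-0.002],[0.112,0,0.003],[0.12,0,0.01],[0.125,0,0.015],[0.125,0,0.018],[0.125,0,0.018]],"spin":[0,0,0,0,0,0,0,0,0,0]}'; python3 plan.py c .02 0 .147 90
```

```text
t: 19.93
tool_pos: [0.5956, 0.1342, 0.1514]
orientation: [-0.046, -3.141, -0.0]
force: [-0.6, -0.1, 0.1]
opening: 0.0008
gripper_force: 0.0
t 19.93 psi 88.31 target [0.5905 0.1339 0.147 ] travel [0.0051, -0.0004, 0.0044] spin -0.001 alt 3.14 -3.143 q6 now -1.4 F [-0.6 -0.1  0.1]
```

```bash
python3 -m inch '{"travel":[[0,0,0.001],[0,0,0.002],[0,0,0.003],[0,0,0.0035],[0,0,0.0035],[0,0,0.0035]],"spin":[0,0,0,0,0,0]}'; python3 -m inch '{"travel":[[0,0,-0.04],[0,0,-0.08],[0.01,0.04,-0.095],[0.02,0.08,-0.095],[0.03,0.12,-0.095],[0.05,0.155,-0.095],[0.08,0.18,-0.095],[0.11,0.2,-0.095],[0.11,0.2,-0.095],[0.11,0.2,-0.095]],"spin":[0,0,0,0,0,0,0,0,0,0]}'
python3 - <<'E'
from h import *
for n in("top","side"):
    im,d=optics.read_camera(n);W=cloud(n,d)
    cv2.imwrite(f"pics/{n}9.png",im[...,::-1])
    for x in(.52,.555,.585,.62):
        m=np.all((W>[x-.012,.04,.05])&(W<[x+.012,.23,.25]),-1);print(n,x,m.sum(),np.round(np.percentile(W[m][:,2],[2,50,98]),4))
E
```

```text
t: 20.43
tool_pos: [0.5962, 0.1342, 0.151]
orientation: [0.047, 3.141, 0.0]
force: [-15.2, -2.4, 23.6]
opening: 0.0001
gripper_force: 11.9
t: 21.27
tool_pos: [0.4911, 0.3387, 0.2426]
orientation: [0.042, 3.141, 0.0]
force: [0.4, 0.2, -0.9]
opening: 0.0005
gripper_force: 0.0
top 0.52 560 [0.1285 0.1338 0.139 ]
top 0.555 553 [0.1287 0.1339 0.1392]
top 0.585 578 [0.1082 0.1337 0.139 ]
top 0.62 543 [0.1287 0.1338 0.139 ]
side 0.52 391 [0.1309 0.1344 0.138 ]
side 0.555 382 [0.1309 0.1344 0.1378]
side 0.585 379 [0.1126 0.134  0.1379]
side 0.62 360 [0.1307 0.1343 0.1379]
```

View pics/top9.png

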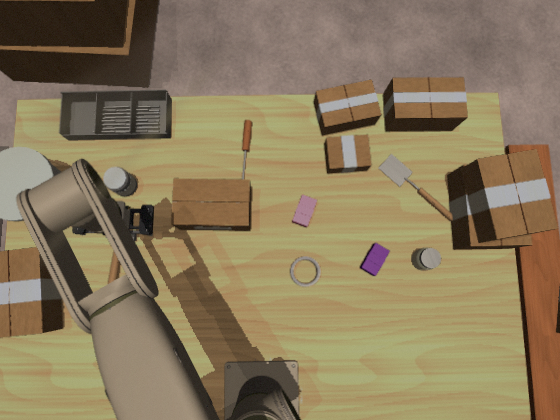

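The final view shows the carton closed at (211,203), with the top level at z≈0.134 m. Everything else stands where it was, and the gripper at (120,220) is clear. Handing in.

```bash
python3 -c "
from plant import close_job; print(close_job())"
```

```text
the job is handed in; nothing more can be done
None
```

The packet was set down flat in the carton's left bay, the two end flaps and then the two long flaps were folded fully down, and the job was handed in at about 21 s of the 72 s allowed, with nothing else seen to have moved; no verdict came back.

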